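# Click the spice carousel round and load the jar

## Robot

A 6-joint arm with a two-finger parallel gripper is mounted at the origin on the work surface. World frame = base frame: x ahead of the robot, y to its left, z up, the work surface at z = 0. Lengths are in m, angles in degrees, forces in N, time in s.
With the tool pointing down it reaches from about 0.3 to 0.75 m from the base axis. Payload 8.5 kg.
Tool frame: the origin (TCP) lies at the very end of the fingers, on their centre line; the grasp point (between the pads) lies 19 mm behind it (env.tcp_to_grasp is the distance from the TCP to the grasp point, in m); z points along the fingers, y is the line along which they close (so a half turn about z gives the same grasp; the last joint's range is limited). The gripper opens to 85 mm and grips with 20 to 120 N. Pads are 22 mm wide; open, the fingers measure 114 mm over their backs; the gripper's body (76 mm by 85 mm) begins 54 mm behind the grasp point. The pads swing forward as they close: fully open they stand 13 mm farther back than shut.
Start: joints at [60.258, 21.807, 74.336, -0, 83.858, -12.336], TCP at [0.165, 0.525, 0.231] pointing down, gripper open.
Joint ranges: [-178.18, 178.18], [-50.72, 133.34], [12.68, 142.11], [-81.47, 261.47], [9.98, 163.14], [-165.26, 165.26]. Speed limits (degrees/s): [136.94, 136.94, 180, 180, 180, 180].

## Interface

Orientations are given as a 3x3 rotation matrix whose columns are the frame's x, y, z axes.
In Python, from rig import status, get_image, env gives the robot as it stands.
- The arm moves only by the shell command python3 -m handwheel 'ROWS' [FORCE]. ROWS is text: rows parted by semicolons, each of 7 numbers parted by spaces: the shift along the world's x, y, z in cm, then the turn, a rotation vector about the world's x, y, z in degrees, then the opening, from 0 (shut) to 1 (fully open). In form: dx dy dz wx wy wz gripper; .... A call has 1 to 8 rows; each row is the pose to reach, as a shift and turn from the pose commanded when the call began; what a row does not reach only later rows make up. A row lasts 1/12 s, in which the tool goes at most 41.7 mm and 7.16 degrees, less where a joint would pass 70% of its speed; a pose out of reach is approached as far as the arm can. A call with a gripper value outside its range is refused whole. The fingers move at their own pace and stop on an object; FORCE is the grip in N (left out, the last holds). Time passes only in rows, so rows that repeat a pose let the fingers close. It gives the time, the measured TCP pose, the force, the opening and the grip force at its end, in the units of the state.
- status.observe(): the state, without advancing time (a new reading comes with each control period).
- get_image(name): name is "scene" or "side" or "wrist"; returns a dict with "color" (420x560x3 uint8, red, green, blue), "vertical_fov" (degrees; the focal length in pixels is half the picture's height over the tangent of half this angle, whatever the lens; pixels are square), "cx", "cy" (the principal point, pixels), "xyz" and "orientation" of the camera in the world. Camera axes: x right, y down, z forward; pixel columns grow to the right and rows downward; lengths in m; the calibration is good to about 2 mm. A picture is of the moment at which its call begins. There is no depth.
- env.close_job(): hands the job in; it is judged then, once.
The state is a dict: "time_s": time; "q": joint angles; "qvel": joint speeds; "joint_efforts": joint torques, N m; "position": TCP position; "tool_rot": TCP orientation; "ft_force": force on the tool from outside, world axes, zero at the start; "wrist_torque": the same for the moment, N m; "grip_width": finger opening in m; "gripper_force": force on a finger pad.
Only numpy, scipy, OpenCV 4.12 (cv2) and the standard library are available. Lean on these libraries where they do the work, as an engineer would, in place of code of your own. Each camera call takes 0.05 s, during which the arm holds its last target. There are 200 camera calls.

## Task

The spice carousel was left between two clicks. Gently push its steel post to turn the tray anticlockwise (seen from above) until it has clicked fully home at its next position, where it comes up against a stop, without forcing it against the stop. Then stand the loose spice jar upright in the tray's only empty pocket, gently and fully down, let go, and leave the mug, the can and the pepper mill where they stand.

Things in the scene. Friction and masses are not known exactly. Their poses are not given: they have to be found in the camera images.
- carousel: fixed black foot, 224 mm across, 28 mm high, screwed down. Origin: centre of its underside, on the tray's vertical turning axis. Its -x axis points to its front, roughly towards the robot. At the next click the empty pocket rests somewhere near this front, but the click lies up to 16 degrees to either side of it; nothing shows where, it must be felt.
- tray: turning wooden tray, 250 mm across, top face 40 mm above the table; origin on the axis, 30 mm above the table. Starts 39 to 57 degrees clockwise of the foot's front. 6 pockets at 85 mm radius, 60 degrees apart: 5 hold jars fixed to the tray (tops at 112 mm), the one on the tray's -x axis is empty. Hub 36 mm across, top at 85 mm. It takes pushes up to 25 N, no more.
- post (a point): top centre of the tray's upright steel push post, 12 mm thick, from the tray top (40 mm) to 115 mm above the table, 112 mm from the axis, 30 degrees anticlockwise of the empty pocket: push on the side facing that pocket. Turning takes 2 to 4 N at the post; a stiff stretch some 10 degrees long just before the click up to about 10 N (let go there and it may slide back).
- pocket (a point): centre of the floor of the empty pocket, 40 mm above the table, 85 mm from the turning axis. The pocket is a black ring, 54 mm inside and 62 mm outside diameter, 12 mm high.
- click_pin (a joint): hidden sprung click pin, height in m: about 0 between clicks, to -0.004 on the stiff part just before the click, about +0.004 once clicked home. In the click the tray snaps forward about 10 mm ahead of the pusher, locks and meets a slightly springy stop: pushed on, the force climbs some 2 to 5 N per mm, and a steady 12 to 15 N means it is against the stop and has clicked.
- jar: the loose spice jar: amber glass with a black cap, 44 mm diameter, 72 mm high (cap: top 17 mm, 43 mm diameter), about 0.12 kg, standing on the table like those on the tray. Origin: centre of its underside, z up its axis.
- mug: bystander: white mug, 76 mm across, 90 mm high, handle at its +y; origin under its centre
- can: bystander: pale food can with a paper label, 66 mm across, 100 mm high; origin under its centre
- mill: bystander: wooden pepper mill, 52 mm across, 118 mm high; origin under its centre
Not all that is in view belongs to the job. Of the things like the jar, leave any that is blue; of the rest the larger one is meant.

How it is judged:
By the outcome, as a careful person would: the job done as asked, in the order asked, and still so for the second after the job is handed in, with the robot touching nothing.
It also fails if it takes over 64 s, if anything falls off the work surface, if the arm or the gripper's body presses on something with over 40 N, if the wrist force passes 120 N, or if a joint passes its speed limit or range.

## Working session

There is one attempt and no reset: what is moved stays moved. The work goes in short steps, Python scripts to look and compute and a shell command to move; the robot and the scene stay as the last step left them, time stands still between calls to the robot, and variables do not carry over. Pictures are saved under pics/ and viewed, at most 10 in all, crops included, and the job is handed in when it is done.

```bash
ls; mkdir -p pics
cat > h.py <<'E'
import numpy as np, cv2
from rig import status,get_image,env
def cam(n):
    d=get_image(n); f=210/np.tan(np.radians(d["vertical_fov"])/2)
    return d,f
def save(n,out):
    d,f=cam(n); cv2.imwrite("pics/"+out+".png",d["color"][:,:,::-1])
    import pickle; pickle.dump(d,open("pics/"+out+".pkl","wb")); return d
def load(out):
    import pickle; return pickle.load(open("pics/"+out+".pkl","rb"))
def pt(d,u,v,z):
    f=210/np.tan(np.radians(d["vertical_fov"])/2)
    r=np.array(d["orientation"])@np.array([(u-d["cx"])/f,(v-d["cy"])/f,1.]); c=np.array(d["xyz"])
    return c+r*(z-c[2])/r[2]
def px(d,p):
    f=210/np.tan(np.radians(d["vertical_fov"])/2)
    q=np.array(d["orientation"]).T@(np.array(p)-np.array(d["xyz"])); return q[:2]/q[2]*f+[d["cx"],d["cy"]]
E
python3 - <<'E'
from h import *
for n in("scene","side"):
    d=save(n,n+"0"); print(n,d["xyz"],d["vertical_fov"],d["cx"],d["cy"],np.round(d["orientation"],3).tolist())
a,b=[cv2.imread(f"pics/{n}0.png") for n in("scene","side")]
s=status.observe();print(s["position"],s["tool_rot"],s["ft_force"],s["grip_width"])
E
```

```text
pics
scene [0.99030519 0.46689318 0.92331399] 53.77611493872136 279.30268484292174 214.62946861413297 [[-0.703, 0.577, -0.417], [0.712, 0.569, -0.412], [-0.0, -0.586, -0.811]]
side [0.42369248 0.76114218 0.95178288] 52.62413427476787 278.03758619977094 203.06273926021498 [[-0.982, -0.14, 0.125], [-0.188, 0.755, -0.629], [-0.006, -0.641, -0.768]]
[0.1643966  0.52459107 0.2307558 ] [[-9.54206608e-01  2.99147674e-01 -6.47055640e-04]
 [ 2.99148245e-01  9.54205971e-01 -1.13647512e-03]
 [ 2.77450469e-04 -1.27799762e-03 -9.99999145e-01]] [ 0.51460714 -0.07895464 -0.13253229] 0.08524385820446914
```

View pics/scene0.png

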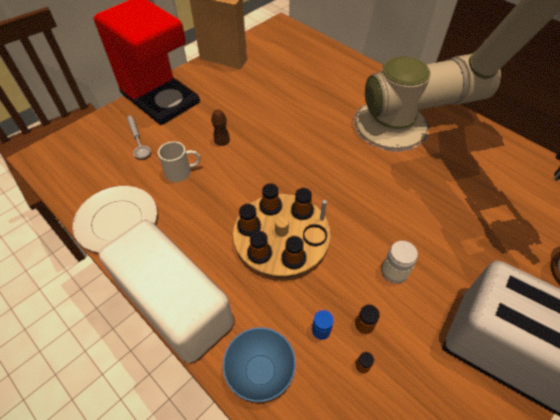

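View pics/side0.png

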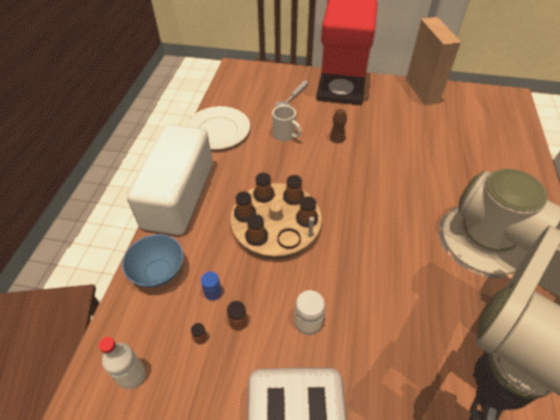

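The scene image shows the jar-like candidates: blue at (322,324), a larger amber jar at (369,318) and a small amber jar at (365,362). The target is the larger amber one. The empty ring is at (316,235), the post top at (324,202) and the hub top at (282,222). I'll confirm in one enlarged crop.

Run:
```python
from h import *
a=cv2.imread("pics/scene0.png")[170:390,220:430]; b=cv2.imread("pics/side0.png")[160:360,180:340]
A=cv2.resize(a,(420,440),interpolation=cv2.INTER_CUBIC);B=cv2.resize(b,(352,440),interpolation=cv2.INTER_CUBIC)
cv2.imwrite("pics/crop0.png",np.hstack([A,B]))
```

```text
(no output)
```

View pics/crop0.png

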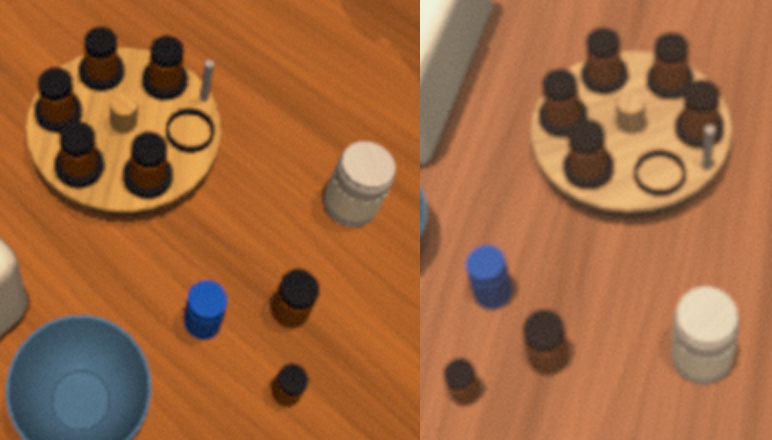

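The crop confirms three candidates: blue, the larger amber jar with black cap (scene cap top ≈(369,312), side ≈(236,308)), and the small amber jar. The larger amber one is the target.

Run:
```python
from h import *
A,B=load("scene0"),load("side0")
P={}
for n,z,u,v in[("hub",.085,(281.5,223.5),(275.9,209.1)),("post",.115,(324.5,201.5),(311.8,218.5)),("ring",.052,(315,235),(289,238)),("jar",.072,(369,312.5),(236.4,308)),("can",.1,(404,252),(310,301)),("blue",.072,(323,316),(210.5,278)),("small",.05,(366,358),(198.5,327)),("mill",.118,(219,114),(340,115)),("mug",.09,(173,150),(284,112))]:
    a,b=pt(A,*u,z)[:2],pt(B,*v,z)[:2];P[n]=(a+b)/2;print(n,a.round(4),b.round(4),P[n].round(4))
c=P["hub"]
for n in("post","ring"):
    d=P[n]-c;print(n,np.hypot(*d),np.degrees(np.arctan2(d[1],d[0])))
print(np.degrees(np.arctan2(-c[1],-c[0])))
```

```text
hub [0.5748 0.0639] [0.5665 0.0728] [0.5706 0.0684]
post [0.4682 0.1076] [0.4679 0.1099] [0.4681 0.1088]
ring [0.5245 0.1324] [0.5203 0.1348] [0.5224 0.1336]
jar [0.6024 0.3566] [0.6012 0.3584] [0.6018 0.3575]
can [0.441  0.3277] [0.4412 0.3254] [0.4411 0.3266]
blue [0.6784 0.2909] [0.6802 0.2956] [0.6793 0.2933]
small [0.6766 0.4104] [0.6772 0.4083] [0.6769 0.4094]
mill [ 0.4426 -0.3208] [ 0.4377 -0.3043] [ 0.4402 -0.3125]
mug [ 0.6122 -0.3247] [ 0.6167 -0.323 ] [ 0.6145 -0.3238]
post 0.11023908895823745 158.50404075534158
ring 0.08108517546290855 126.51104702030732
-173.16624443095102
```

Centre ≈(.572,.067), empty pocket at 127.5°, post at 157.5°. I'll move to behind the post with the gripper shut and the tool x axis along the push direction.

```bash
python3 -m handwheel '32 -37.7 0 0 0 -95 0;32 -37.7 0 0 0 -95 0;32 -37.7 0 0 0 -95 0;32 -37.7 0 0 0 -95 0;32 -37.7 0 0 0 -95 0;32 -37.7 0 0 0 -95 0;32 -37.7 0 0 0 -95 0;32 -37.7 0 0 0 -95 0' 40
```

```text
time_s: 0.77
position: [0.381, 0.2688, 0.2312]
tool_rot: [[-0.258, 0.966, -0.0], [0.966, 0.258, -0.0], [0.0, -0.0, -1.0]]
ft_force: [0.4, 1.2, 0.7]
grip_width: 0.0002
gripper_force: 0.0
```

```bash
python3 -m handwheel '10.4 -12.2 0 0 0 -37.7 0;10.4 -12.2 0 0 0 -37.7 0;10.4 -12.2 0 0 0 -37.7 0;10.4 -12.2 0 0 0 -37.7 0;10.4 -12.2 -8 0 0 -37.7 0;10.4 -12.2 -12 0 0 -37.7 0;10.4 -12.2 -14 0 0 -37.7 0;10.4 -12.2 -15 0 0 -37.7 0'
python3 - <<'E'
from h import *
save("scene","s1")
a=cv2.imread("pics/s1.png")[150:300,210:380];cv2.imwrite("pics/s1c.png",cv2.resize(a,None,fx=3.5,fy=3.5,interpolation=cv2.INTER_CUBIC))
print(status.observe()["position"])
E
```

```text
time_s: 1.43
position: [0.4824, 0.1482, 0.0776]
tool_rot: [[0.382, 0.924, -0.005], [0.924, -0.382, -0.0], [-0.002, -0.005, -1.0]]
ft_force: [-0.2, -0.1, -1.2]
grip_width: -0.0
gripper_force: 0.0
[0.48084837 0.14814512 0.07456325]
```

View pics/s1c.png

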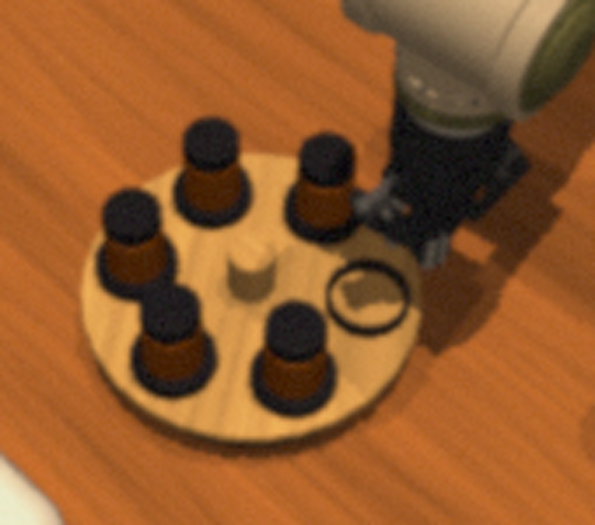

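```bash
python3 -m handwheel '0 0 -.6 0 0 0 0;0 0 -.6 0 0 0 0;-.25 -.6 -.6 0 0 0 0;-.46 -1.1 -.6 0 0 0 0;-.61 -1.48 -.6 0 0 0 0;-.61 -1.48 -.6 0 0 0 0;-.61 -1.48 -.6 0 0 0 0'
python3 - <<'E'
from h import *
s=status.observe();d=load("s1");print(s["position"],s["ft_force"],(px(d,[.481,.148,.0746])-[210,150])*3.5,(px(d,[.468,.109,.115])-[210,150])*3.5)
E
```

```text
time_s: 2.07
position: [0.4783, 0.1336, 0.076]
tool_rot: [[0.382, 0.924, 0.001], [0.924, -0.382, 0.0], [0.001, 0.001, -1.0]]
ft_force: [0.4, -0.8, -0.4]
grip_width: -0.0001
gripper_force: 0.0
[0.47832167 0.133576   0.07601265] [ 0.39981907 -0.82383949 -0.41563851] [426.85117836 256.63930038] [402.41756742 181.14516563]
```

```bash
python3 -m handwheel '-.08 -.18 -.3 0 0 0 0;-.15 -.37 -.5 0 0 0 0;-.23 -.55 -.5 0 0 0 0;-.31 -.74 -.5 0 0 0 0;-.38 -.92 -.5 0 0 0 0;-.42 -1.02 -.5 0 0 0 0;-.42 -1.02 -.5 0 0 0 0'
```

```text
time_s: 2.65
position: [0.4739, 0.1235, 0.0704]
tool_rot: [[0.381, 0.924, 0.0], [0.924, -0.381, -0.0], [0.0, 0.0, -1.0]]
ft_force: [0.4, 1.3, -0.3]
grip_width: -0.0001
gripper_force: 0.0
```

```bash
python3 - <<'E'
from h import *
p=np.array([-.0981,.0565])*100
R=lambda a:np.array([[np.cos(a),-np.sin(a)],[np.sin(a),np.cos(a)]])
for a in range(0,80,4):
    q=R(np.radians(a))@p;print(a,(R(np.radians(4))@q-q).round(2))
E
python3 -m handwheel '-.1 -.25 0 0 0 1.5 0;-.19 -.52 0 0 0 3 0;-.28 -.78 0 0 0 4.5 0;-.36 -1.05 0 0 0 6 0;-.44 -1.31 0 0 0 7.5 0;-.52 -1.57 0 0 0 9 0;-.58 -1.84 0 0 0 10.5 0;-.65 -2.1 0 0 0 12 0'
```

```text
0 [-0.37 -0.7 ]
4 [-0.32 -0.72]
8 [-0.27 -0.74]
12 [-0.22 -0.76]
16 [-0.16 -0.77]
20 [-0.11 -0.78]
24 [-0.05 -0.79]
28 [ 0.   -0.79]
32 [ 0.06 -0.79]
36 [ 0.11 -0.78]
40 [ 0.17 -0.77]
44 [ 0.22 -0.76]
48 [ 0.27 -0.74]
52 [ 0.32 -0.72]
56 [ 0.37 -0.7 ]
60 [ 0.42 -0.67]
64 [ 0.47 -0.64]
68 [ 0.51 -0.6 ]
72 [ 0.55 -0.57]
76 [ 0.59 -0.53]
time_s: 3.32
position: [0.4663, 0.1039, 0.0702]
tool_rot: [[0.179, 0.984, -0.002], [0.984, -0.179, 0.002], [0.002, -0.003, -1.0]]
ft_force: [-5.3, 9.4, 2.1]
grip_width: 0.0003
gripper_force: 0.0
```

```bash
python3 -m handwheel '-.1 0 0 0 0 0 0;-.2 0 0 0 0 0 0;-.2 0 0 0 0 0 0'
```

```text
time_s: 3.57
position: [0.4652, 0.1029, 0.0704]
tool_rot: [[0.181, 0.984, -0.0], [0.984, -0.181, 0.0], [0.0, -0.0, -1.0]]
ft_force: [-2.1, 3.3, 0.4]
grip_width: 0.0
gripper_force: 0.0
```

```bash
python3 -m handwheel '-.06 -.19 0 0 0 1 0;-.12 -.38 0 0 0 2 0;-.17 -.57 0 0 0 3 0;-.22 -.76 0 0 0 4 0;-.26 -.95 0 0 0 5 0;-.3 -1.15 0 0 0 6 0;-.3 -1.15 0 0 0 6 0'
```

```text
time_s: 4.15
position: [0.4619, 0.0914, 0.0703]
tool_rot: [[0.076, 0.997, -0.001], [0.997, -0.076, 0.001], [0.0, -0.001, -1.0]]
ft_force: [-1.2, 3.4, 0.6]
grip_width: 0.0002
gripper_force: 0.0
```

```bash
python3 -m handwheel '-.04 -.2 0 0 0 1 0;-.08 -.4 0 0 0 2 0;-.11 -.59 0 0 0 3 0;-.13 -.78 0 0 0 4 0;-.13 -.78 0 0 0 4 0'
```

```text
time_s: 4.57
position: [0.4603, 0.0836, 0.0702]
tool_rot: [[0.006, 1.0, -0.002], [1.0, -0.006, 0.001], [0.001, -0.002, -1.0]]
ft_force: [-3.3, 3.4, 1.4]
grip_width: -0.0001
gripper_force: 0.0
```

```bash
python3 -m handwheel '-.03 -.2 0 0 0 1 0;-.05 -.4 0 0 0 2 0;-.07 -.59 0 0 0 3 0;-.08 -.79 0 0 0 4 0;-.08 -.79 0 0 0 4 0'
```

```text
time_s: 4.98
position: [0.4593, 0.0758, 0.0701]
tool_rot: [[-0.064, 0.998, -0.002], [0.998, 0.064, 0.001], [0.001, -0.002, -1.0]]
ft_force: [-2.8, 3.7, -1.7]
grip_width: -0.0004
gripper_force: 0.0
```

```bash
python3 -m handwheel '-.03 -.2 0 0 0 1 0;-.04 -.4 0 0 0 2 0;-.05 -.59 0 0 0 3 0;-.05 -.79 0 0 0 4 0;-.05 -.79 0 0 0 4 0'
```

```text
time_s: 5.4
position: [0.4592, 0.0677, 0.07]
tool_rot: [[-0.133, 0.991, -0.002], [0.991, 0.133, 0.001], [0.001, -0.002, -1.0]]
ft_force: [-1.8, 3.1, -1.0]
grip_width: 0.0001
gripper_force: 0.0
```

```bash
python3 -m handwheel '0 -.2 0 0 0 1 0;0 -.4 0 0 0 2 0;0 -.59 0 0 0 3 0;0.01 -.79 0 0 0 4 0;0.01 -.79 0 0 0 4 0'
```

```text
time_s: 5.82
position: [0.4592, 0.0597, 0.0701]
tool_rot: [[-0.202, 0.979, -0.002], [0.979, 0.202, 0.0], [0.001, -0.002, -1.0]]
ft_force: [-2.9, 2.3, -0.1]
grip_width: 0.0001
gripper_force: 0.0
```

```bash
python3 -m handwheel '.01 -.2 0 0 0 1 0;.03 -.4 0 0 0 2 0;.05 -.59 0 0 0 3 0;0.07 -.79 0 0 0 4 0;0.07 -.79 0 0 0 4 0'
```

```text
time_s: 6.23
position: [0.46, 0.0519, 0.0701]
tool_rot: [[-0.27, 0.963, -0.001], [0.963, 0.27, 0.001], [0.001, -0.001, -1.0]]
ft_force: [-0.2, 4.6, -1.1]
grip_width: 0.0002
gripper_force: 0.0
```

```bash
python3 -m handwheel '.02 -.2 0 0 0 1 0;.05 -.4 0 0 0 2 0;.08 -.59 0 0 0 3 0;0.12 -.78 0 0 0 4 0;0.12 -.78 0 0 0 4 0'
```

```text
time_s: 6.65
position: [0.4613, 0.0443, 0.0701]
tool_rot: [[-0.336, 0.942, -0.002], [0.942, 0.336, 0.001], [0.001, -0.001, -1.0]]
ft_force: [-2.5, 5.7, -0.8]
grip_width: 0.0001
gripper_force: 0.0
```

```bash
python3 -m handwheel '.03 -.15 0 0 0 .8 0;.06 -.29 0 0 0 1.5 0;.09 -.44 0 0 0 2.3 0;0.13 -.58 0 0 0 3 0;0.13 -.58 0 0 0 3 0'
```

```text
time_s: 7.07
position: [0.462, 0.039, 0.0701]
tool_rot: [[-0.385, 0.923, -0.003], [0.923, 0.385, 0.002], [0.003, -0.002, -1.0]]
ft_force: [-4.3, 8.6, 0.9]
grip_width: 0.0002
gripper_force: 0.0
```

```bash
python3 -m handwheel '.04 -.14 0 0 0 .8 0;.08 -.28 0 0 0 1.5 0;.12 -.43 0 0 0 2.3 0;0.16 -.57 0 0 0 3 0;0.16 -.57 0 0 0 3 0'
```

```text
time_s: 7.48
position: [0.4632, 0.0334, 0.07]
tool_rot: [[-0.433, 0.901, -0.004], [0.901, 0.433, 0.002], [0.003, -0.002, -1.0]]
ft_force: [-5.3, 9.2, 2.1]
grip_width: 0.0003
gripper_force: 0.0
```

```bash
python3 -m handwheel '.04 -.14 0 0 0 .8 0;.09 -.28 0 0 0 1.5 0;.14 -.42 0 0 0 2.3 0;0.19 -.56 0 0 0 3 0;0.19 -.56 0 0 0 3 0'
```

```text
time_s: 7.9
position: [0.4658, 0.027, 0.0701]
tool_rot: [[-0.48, 0.877, -0.002], [0.877, 0.48, 0.0], [0.001, -0.002, -1.0]]
ft_force: [-1.8, 2.2, -0.2]
grip_width: -0.0001
gripper_force: 0.0
```

```bash
python3 -m handwheel '.03 -.09 0 0 0 .5 0;.06 -.18 0 0 0 1 0;.06 -.18 0 0 0 1 0;.06 -.18 0 0 0 1 0'
```

```text
time_s: 8.23
position: [0.4669, 0.0251, 0.0702]
tool_rot: [[-0.494, 0.869, -0.001], [0.869, 0.494, 0.0], [0.001, -0.001, -1.0]]
ft_force: [-3.2, 4.3, -0.1]
grip_width: 0.0003
gripper_force: 0.0
```

```bash
python3 -m handwheel '.03 -.09 0 0 0 .5 0;.06 -.18 0 0 0 1 0;.06 -.18 0 0 0 1 0;.06 -.18 0 0 0 1 0'
```

```text
time_s: 8.57
position: [0.4676, 0.0233, 0.0702]
tool_rot: [[-0.509, 0.861, -0.001], [0.861, 0.509, 0.0], [0.001, -0.001, -1.0]]
ft_force: [-2.9, 3.4, 0.4]
grip_width: -0.0002
gripper_force: 0.0
```

```bash
python3 -m handwheel '.04 -.09 0 0 0 .5 0;.08 -.18 0 0 0 1 0;.08 -.18 0 0 0 1 0;.08 -.18 0 0 0 1 0'
```

```text
time_s: 8.9
position: [0.4689, 0.0212, 0.0704]
tool_rot: [[-0.524, 0.852, 0.001], [0.852, 0.524, -0.0], [-0.001, 0.0, -1.0]]
ft_force: [-0.4, 1.2, -0.9]
grip_width: -0.0
gripper_force: 0.0
```

```bash
python3 -m handwheel '.04 -.09 0 0 0 .5 0;.08 -.18 0 0 0 1 0;.08 -.18 0 0 0 1 0;.08 -.18 0 0 0 1 0'
```

```text
time_s: 9.23
position: [0.47, 0.0193, 0.0705]
tool_rot: [[-0.539, 0.843, 0.001], [0.843, 0.539, -0.001], [-0.001, 0.001, -1.0]]
ft_force: [0.4, -0.0, 0.6]
grip_width: -0.0002
gripper_force: 0.0
```

Snapped ahead. I'll follow gently to feel the stop.

```bash
python3 -m handwheel '.05 -.09 0 0 0 .5 0;.1 -.18 0 0 0 1 0;.15 -.26 0 0 0 1.5 0;.2 -.35 0 0 0 2 0;.2 -.35 0 0 0 2 0'
```

```text
time_s: 9.65
position: [0.4716, 0.016, 0.0703]
tool_rot: [[-0.568, 0.823, 0.0], [0.823, 0.568, -0.0], [-0.0, 0.0, -1.0]]
ft_force: [0.8, 1.0, 0.9]
grip_width: 0.0002
gripper_force: 0.0
```

```bash
python3 -m handwheel '.05 -.09 0 0 0 .5 0;.1 -.18 0 0 0 1 0;.1 -.18 0 0 0 1 0;.1 -.18 0 0 0 1 0'
```

```text
time_s: 9.98
position: [0.4724, 0.0144, 0.0703]
tool_rot: [[-0.582, 0.813, -0.0], [0.813, 0.582, -0.0], [0.0, -0.0, -1.0]]
ft_force: [-0.6, 0.4, -0.2]
grip_width: 0.0001
gripper_force: 0.0
```

```bash
python3 -m handwheel '.05 -.08 0 0 0 .5 0;.11 -.17 0 0 0 1 0;.11 -.17 0 0 0 1 0;.11 -.17 0 0 0 1 0'
```

```text
time_s: 10.32
position: [0.4734, 0.0127, 0.0703]
tool_rot: [[-0.596, 0.803, -0.0], [0.803, 0.596, 0.0], [0.0, -0.0, -1.0]]
ft_force: [-2.2, 0.7, 0.7]
grip_width: 0.0003
gripper_force: 0.0
```

```bash
python3 -m handwheel '.05 -.08 0 0 0 .5 0;.11 -.17 0 0 0 1 0;.11 -.17 0 0 0 1 0;.11 -.17 0 0 0 1 0'
```

```text
time_s: 10.65
position: [0.4739, 0.0115, 0.0702]
tool_rot: [[-0.61, 0.792, -0.002], [0.792, 0.61, 0.001], [0.002, -0.001, -1.0]]
ft_force: [-5.2, 5.8, 2.6]
grip_width: 0.0002
gripper_force: 0.0
```

```bash
python3 -m handwheel '.03 -.05 0 0 0 0 0;.06 -.09 0 0 0 0 0;.06 -.09 0 0 0 0 0;.06 -.09 0 0 0 0 0'
```

```text
time_s: 10.98
position: [0.4741, 0.0111, 0.0702]
tool_rot: [[-0.61, 0.792, -0.003], [0.792, 0.61, 0.002], [0.003, -0.001, -1.0]]
ft_force: [-5.2, 7.8, 3.6]
grip_width: -0.0
gripper_force: 0.0
```

```bash
python3 -m handwheel '.03 -.05 0 0 0 0 0;.06 -.09 0 0 0 0 0;.06 -.09 0 0 0 0 0;.06 -.09 0 0 0 0 0'
```

```text
time_s: 11.32
position: [0.4744, 0.0106, 0.0701]
tool_rot: [[-0.61, 0.792, -0.003], [0.792, 0.61, 0.003], [0.004, -0.001, -1.0]]
ft_force: [-5.6, 10.2, 4.6]
grip_width: -0.0001
gripper_force: 0.0
```

Clicked and against the stop at about 12 N. Backing off, then heading to the jar.

```bash
python3 -m handwheel '-.3 .4 0 0 0 0 0;-1.2 1.6 0 0 0 0 0;-1.2 1.6 3 0 0 0 0;-1.2 1.6 6 0 0 0 0;-1.2 1.6 9.5 0 0 0 0;1 5 13 0 0 7 0.5;3 9 13 0 0 14 1;5 12.5 13 0 0 21 1'
python3 -m handwheel '2 4 0 0 0 7 1;4 8 0 0 0 14 1;6 12 0 0 0 21 1;7.8 16 0 0 0 28 1;8 19 0 0 0 31.4 1;8 20.5 0 0 0 31.4 1;8 20.5 0 0 0 31.4 1;8 20.5 0 0 0 31.4 1'
python3 - <<'E'
from h import *
for n in("scene","side"): save(n,n+"2")
d=save("wrist","wrist2")
a=cv2.imread("pics/scene2.png")[170:300,220:350]; b=cv2.imread("pics/side2.png")[160:270,220:330]
cv2.imwrite("pics/crop2.png",np.hstack([cv2.resize(a,(390,390),interpolation=cv2.INTER_CUBIC),cv2.resize(b,(390,390),interpolation=cv2.INTER_CUBIC)]))
print(status.observe()["position"])
E
```

```text
time_s: 11.98
position: [0.5215, 0.126, 0.2028]
tool_rot: [[-0.856, 0.517, 0.006], [0.517, 0.856, -0.0], [-0.005, 0.003, -1.0]]
ft_force: [1.6, -1.0, 0.5]
grip_width: 0.0358
gripper_force: 0.0
time_s: 12.65
position: [0.5998, 0.3304, 0.1994]
tool_rot: [[-1.0, -0.001, -0.0], [-0.001, 1.0, -0.001], [0.0, -0.001, -1.0]]
ft_force: [0.2, -0.4, -0.2]
grip_width: 0.085
gripper_force: 0.0
[0.60042554 0.32837583 0.20025672]
```

View pics/crop2.png

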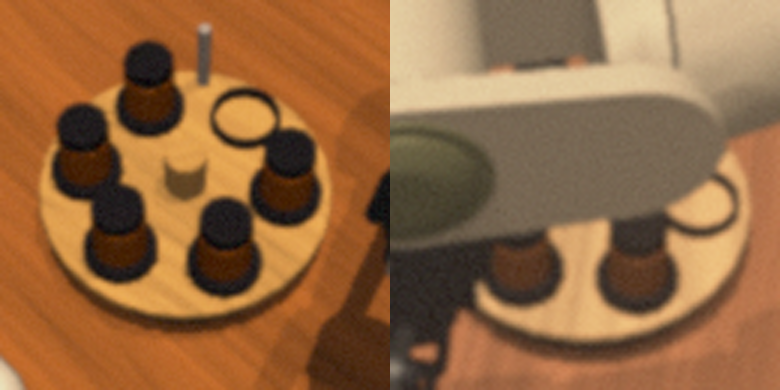

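View pics/wrist2.png

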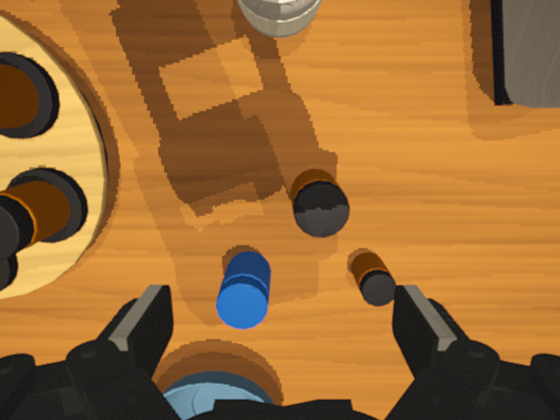

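Run:
```python
from h import *
A,B,W=load("scene2"),load("side2"),load("wrist2")
post=pt(A,288.3,179.3,.115)[:2];r1=pt(A,302,209,.052)[:2];r2=pt(B,308,217.3,.052)[:2];hub=pt(A,281.7,223.3,.085)[:2]
print("post",post,"ring",r1,r2,"hub",hub)
print("jar",pt(W,321,208,.072),"blue",pt(W,243,305,.072),"small",pt(W,378,288,.05),W["xyz"])
from scipy.optimize import least_squares
o=lambda t,r:r*np.array([np.cos(t),np.sin(t)])
p0,q0=np.array([.4681,.1088]),np.array([.5224,.1336])
R=(r1+r2)/2
f=lambda v:np.r_[v[:2]+o(v[2],.085)-q0,v[:2]+o(v[2]+np.pi/6,.112)-p0,v[:2]+o(v[3],.085)-R,v[:2]+o(v[3]+np.pi/6,.112)-post]
s=least_squares(f,[.572,.067,2.2,3.3]);v=s.x;print(v[:2],np.degrees(v[2:]),s.fun.round(4),"pocket",v[:2]+o(v[3],.085))
```

```text
post [ 0.47905884 -0.0057326 ] ring [0.48773737 0.05397735] [0.48179648 0.05871337] hub [0.57402862 0.06386723]
jar [0.5984291  0.35787815 0.072     ] blue [0.67947018 0.29721462 0.072     ] small [0.67552391 0.41139992 0.05      ] [0.52677343 0.32913472 0.34230141]
[0.569916   0.06262811] [124.94441739 185.96392148] [-0.0012 -0.0013  0.0004  0.0013  0.0006 -0.0025  0.0002  0.0026] pocket [0.48537606 0.05379642]
```

```bash
python3 -m handwheel '0 2.95 0 0 0 0 1;0 2.95 -4 0 0 0 1;0 2.95 -8 0 0 0 1;0 2.95 -8 0 0 0 1;0 2.95 -8 0 0 0 1'
python3 - <<'E'
from h import *
s=status.observe();print(s["position"])
d=save("wrist","w3");print(px(d,[.599,.3578,.072]))
E
```

```text
time_s: 13.22
position: [0.6001, 0.3577, 0.1193]
tool_rot: [[-1.0, 0.001, -0.003], [0.001, 1.0, -0.001], [0.003, -0.001, -1.0]]
ft_force: [-0.5, 0.8, 1.1]
grip_width: 0.0856
gripper_force: 0.0
[0.60008153 0.35772846 0.1192642 ]
[281.85788464 248.02880982]
```

View pics/w3.png

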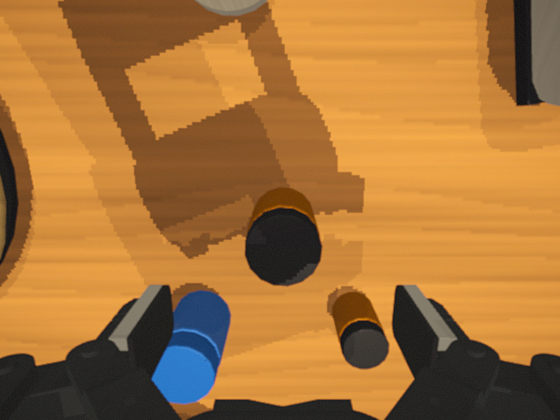

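The cap is at (284,247), within 2 px of prediction, so the gripper is centred. Descending and gripping.

```bash
python3 -m handwheel '0 0 -4 0 0 0 1;0 0 -8 0 0 0 1;0 0 -9.6 0 0 0 1;0 0 -9.6 0 0 0 1;0 0 -9.6 0 0 0 .6;0 0 -9.6 0 0 0 .4;0 0 -9.6 0 0 0 .3;0 0 -9.6 0 0 0 .3' 30; python3 -m handwheel '0 0 0 0 0 0 .3;0 0 0 0 0 0 .3;0 0 0 0 0 0 .3'
```

```text
time_s: 13.93
position: [0.6016, 0.3593, 0.0269]
tool_rot: [[-1.0, 0.0, 0.004], [0.0, 1.0, 0.001], [-0.004, 0.001, -1.0]]
ft_force: [-2.1, -1.0, 6.7]
grip_width: 0.0432
gripper_force: 29.6
time_s: 14.18
position: [0.6016, 0.3593, 0.0269]
tool_rot: [[-1.0, 0.0, 0.004], [0.0, 1.0, 0.001], [-0.004, 0.001, -1.0]]
ft_force: [0.2, -1.6, 6.7]
grip_width: 0.0431
gripper_force: 29.8
```

```bash
python3 -m handwheel '0 0 2 0 0 0 .3;0 0 6 0 0 0 .3;0 0 10 0 0 0 .3;0 0 14 0 0 0 .3;-1 -3 15.5 0 0 -7 .3;-2 -6.5 15.5 0 0 -14 .3;-3 -10 15.5 0 0 -21 .3;-4 -13.5 15.5 0 0 -28 .3'
python3 -m handwheel '-1 -3 0 0 0 -7 .3;-2 -6 0 0 0 -14 .3;-3 -9.5 0 0 0 -21 .3;-4 -13 0 0 0 -28 .3;-5 -16.5 0 0 0 -35 .3;-6 -20 0 0 0 -42 .3;-7.3 -23 0 0 0 -49 .3;-7.3 -24.3 0 0 0 -56 .3'
python3 -m handwheel '0 0 0 0 0 0 .3;0 0 0 0 0 0 .3;0 0 0 0 0 0 .3'
python3 - <<'E'
from h import *
d=save("wrist","w4");print(px(d,[.4855,.054,.052]),px(d,[.479,-.0057,.115]))
E
```

```text
time_s: 14.85
position: [0.5598, 0.2228, 0.1805]
tool_rot: [[-0.88, 0.474, 0.003], [0.474, 0.88, 0.0], [-0.002, 0.002, -1.0]]
ft_force: [1.2, -0.6, -1.2]
grip_width: 0.0433
gripper_force: 30.9
time_s: 15.52
position: [0.4859, -0.0218, 0.1802]
tool_rot: [[-0.096, 0.995, 0.001], [0.995, 0.096, -0.001], [-0.001, 0.001, -1.0]]
ft_force: [0.6, 0.0, -1.3]
grip_width: 0.0433
gripper_force: 31.0
time_s: 15.77
position: [0.4877, -0.0183, 0.1795]
tool_rot: [[-0.108, 0.994, 0.001], [0.994, 0.108, -0.0], [-0.0, 0.001, -1.0]]
ft_force: [0.3, -0.0, -0.3]
grip_width: 0.0432
gripper_force: 31.0
[290.49146314 110.0354954 ] [269.72528756 217.09192099]
```

View pics/w4.png

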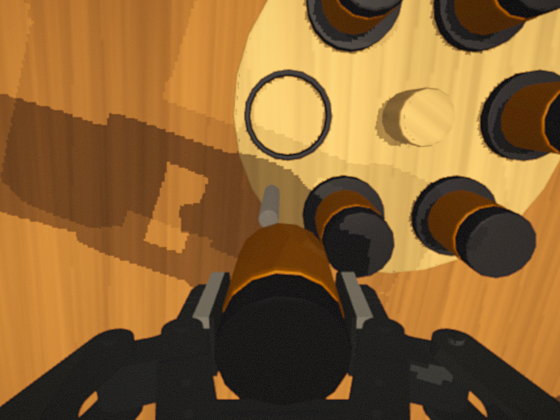

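The ring centre is at about (288,114), the post top at (269,213) and the hub top at (427,117). The jar hangs straight.

Run:
```python
from h import *
d=load("w4")
r=pt(d,288,114.5,.049);p=pt(d,269,213,.115);h=pt(d,427,117,.085);print(r,p,h,np.hypot(*(p-r)[:2]),np.hypot(*(r-h)[:2]),np.degrees(np.arctan2(*(r-h)[[1,0]])))
s=status.observe();print(s["position"],(r-s["position"])*100)
im=cv2.cvtColor(cv2.imread("pics/w4.png"),cv2.COLOR_BGR2GRAY)[60:170,236:340]
cs,_=cv2.findContours((im<70).astype(np.uint8),cv2.RETR_CCOMP,cv2.CHAIN_APPROX_NONE)
for c in cs:
    if len(c)>100:
        e=cv2.fitEllipse(c);print(np.array(e[0])+[236,60],e[1], pt(d,e[0][0]+236,e[0][1]+60,.05))
```

```text
[0.48417444 0.05081938 0.049     ] [ 0.47834626 -0.00331527  0.115     ] [0.56794041 0.05907793 0.085     ] 0.05444747872490393 0.08417209052346668 -174.36936809308904
[ 0.4876457  -0.01807898  0.17935423] [ -0.34712566   6.88983661 -13.03542339]
[287.45999908 114.71546173] (84.77645111083984, 88.29061889648438) [0.48379895 0.05064994 0.05      ]
[287.2277298 114.8887291] (76.66133117675781, 79.48652648925781) [0.48365079 0.05051666 0.05      ]
```

```bash
python3 -m handwheel '-.2 4 0 0 0 0 .3;-.3 6.9 0 0 0 0 .3;-.3 6.95 0 0 0 0 .3;-.3 6.95 -4 0 0 0 .3;-.3 6.95 -7 0 0 0 .3;-.3 6.95 -9 0 0 0 .3;-.3 6.95 -9.3 0 0 0 .3;-.3 6.95 -9.3 0 0 0 .3'; python3 -m handwheel '0 0 0 0 0 0 .3;0 0 0 0 0 0 .3'
python3 - <<'E'
from h import *
print(status.observe()["position"])
a=save("scene","s5");b=save("wrist","w5")
A=cv2.resize(cv2.imread("pics/s5.png")[150:280,230:360],(400,400),interpolation=cv2.INTER_CUBIC)
B=cv2.resize(cv2.imread("pics/w5.png")[120:400,140:420],(400,400),interpolation=cv2.INTER_CUBIC)
cv2.imwrite("pics/c5.png",np.hstack([A,B]))
E
```

```text
time_s: 16.48
position: [0.4842, 0.0511, 0.0855]
tool_rot: [[-0.106, 0.994, -0.002], [0.994, 0.106, 0.0], [0.001, -0.002, -1.0]]
ft_force: [0.8, -0.4, 0.4]
grip_width: 0.0431
gripper_force: 31.0
time_s: 16.65
position: [0.4853, 0.0506, 0.0874]
tool_rot: [[-0.105, 0.994, 0.003], [0.994, 0.105, -0.0], [-0.001, 0.003, -1.0]]
ft_force: [0.1, -0.3, -0.3]
grip_width: 0.0431
gripper_force: 31.0
[0.48531326 0.05058004 0.08739323]
```

View pics/c5.png

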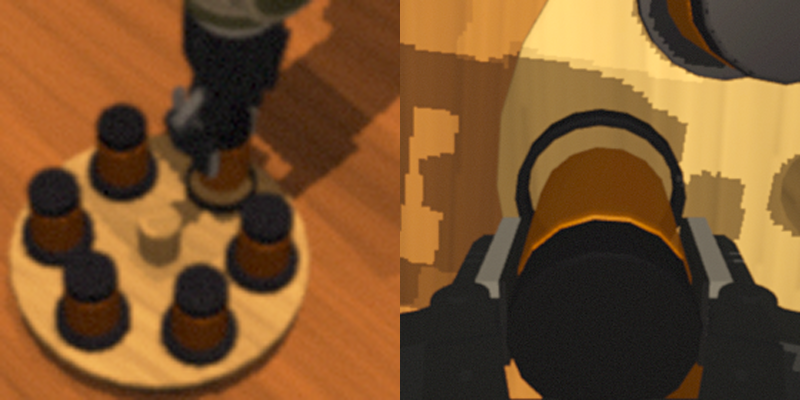

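Run:
```python
from h import *
d=load("w5")
P=lambda u,v,z:pt(d,140+(u-400)*.7,120+v*.7,z)[:2].round(4)
print("ring outer far top",P(600,110,.052),"-> centre y",P(600,110,.052)[1]-.031)
print("ring inner L/R",P(527,200,.052),P(677,200,.052), "outer",P(517,190,.052),P(685,190,.052))
print("jar far bottom",P(603,148,.0604),"-> centre y",P(603,148,.0604)[1]-.022)
for z in(.0604,):print(P(537,200,z),P(672,200,z))
```

```text
ring outer far top [0.4807 0.0824] -> centre y 0.0514
ring inner L/R [0.4582 0.0468] [0.5116 0.0525] outer [0.4544 0.0503] [0.5138 0.0566]
jar far bottom [0.4829 0.0717] -> centre y 0.0497
[0.4625 0.0508] [0.5082 0.0557]
```

```bash
python3 -m handwheel '-.08 .15 0 0 0 0 .3;-.08 .15 -.25 0 0 0 .3;-.08 .15 -.5 0 0 0 .3;-.08 .15 -.75 0 0 0 .3;-.08 .15 -1 0 0 0 .3;-.08 .15 -1.25 0 0 0 .3;-.08 .15 -1.5 0 0 0 .3;-.08 .15 -1.5 0 0 0 .3'; python3 -m handwheel '0 0 -.1 0 0 0 .3;0 0 -.2 0 0 0 .3;0 0 -.2 0 0 0 .3'
```

```text
time_s: 17.42
position: [0.4834, 0.052, 0.0704]
tool_rot: [[-0.104, 0.995, -0.001], [0.995, 0.104, 0.0], [0.0, -0.001, -1.0]]
ft_force: [-1.5, -0.4, -0.7]
grip_width: 0.0431
gripper_force: 31.0
time_s: 17.67
position: [0.4836, 0.052, 0.0688]
tool_rot: [[-0.104, 0.995, -0.0], [0.995, 0.104, 0.0], [0.0, -0.0, -1.0]]
ft_force: [0.2, -0.0, -2.1]
grip_width: 0.0431
gripper_force: 31.0
```

```bash
python3 -m handwheel '0 0 -.07 0 0 0 .3;0 0 -.15 0 0 0 .3;0 0 -.15 0 0 0 .3;0 0 -.15 0 0 0 .3'
```

```text
time_s: 18.0
position: [0.4836, 0.052, 0.0674]
tool_rot: [[-0.104, 0.995, -0.0], [0.995, 0.104, 0.0], [0.0, -0.0, -1.0]]
ft_force: [0.2, -0.3, -0.8]
grip_width: 0.0431
gripper_force: 31.0
```

```bash
python3 -m handwheel '0 0 -.07 0 0 0 .3;0 0 -.13 0 0 0 .3;0 0 -.13 0 0 0 .3;0 0 -.13 0 0 0 .3'
```

```text
time_s: 18.33
position: [0.4837, 0.0521, 0.0668]
tool_rot: [[-0.105, 0.995, 0.001], [0.995, 0.105, -0.0], [-0.0, 0.001, -1.0]]
ft_force: [-1.3, 0.2, 7.3]
grip_width: 0.043
gripper_force: 31.9
```

Seated at the expected height (7 N). Relieving a little and letting go.

```bash
python3 -m handwheel '0 0 .1 0 0 0 .3;0 0 .1 0 0 0 .3;0 0 .1 0 0 0 .53;0 0 .1 0 0 0 .58;0 0 .1 0 0 0 .64;0 0 .1 0 0 0 .7;0 0 .1 0 0 0 .7;0 0 .1 0 0 0 .7' 20; python3 -m handwheel '0 0 1 0 0 0 .7;0 0 2.5 0 0 0 .7;0 0 5 0 0 0 .7;0 0 9 0 0 0 .7;0 0 13 0 0 0 .7;-4 -3 13 0 0 0 .7;-8 -6 13 0 0 0 .7;-8 -6 13 0 0 0 .7'
python3 -m handwheel '-2 -4 0 0 0 0 .7;-2 -7 0 0 0 0 .7;-2 -7 0 0 0 0 .7'
python3 - <<'E'
from h import *
for n in("scene","side"): save(n,n+"6")
A=cv2.resize(cv2.imread("pics/scene6.png")[140:340,130:430],(480,320),interpolation=cv2.INTER_CUBIC)
B=cv2.resize(cv2.imread("pics/side6.png")[150:280,210:340],(320,320),interpolation=cv2.INTER_CUBIC)
cv2.imwrite("pics/c6.png",np.hstack([A,B]))
E
```

```text
time_s: 19.0
position: [0.4836, 0.052, 0.0671]
tool_rot: [[-0.104, 0.995, -0.0], [0.995, 0.104, 0.0], [0.0, -0.0, -1.0]]
ft_force: [0.1, 0.4, 0.8]
grip_width: 0.0599
gripper_force: 0.0
time_s: 19.67
position: [0.4007, -0.009, 0.1974]
tool_rot: [[-0.104, 0.995, -0.0], [0.995, 0.104, -0.001], [-0.001, -0.001, -1.0]]
ft_force: [0.4, 0.5, 1.3]
grip_width: 0.0598
gripper_force: 0.0
time_s: 19.92
position: [0.3833, -0.082, 0.1975]
tool_rot: [[-0.1, 0.995, 0.001], [0.995, 0.1, -0.002], [-0.002, 0.001, -1.0]]
ft_force: [0.0, -0.2, 0.1]
grip_width: 0.0598
gripper_force: 0.0
```

View pics/c6.png

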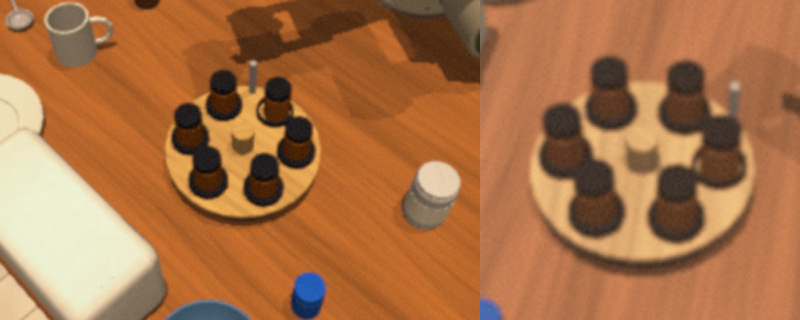

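The jar stands upright in its pocket, level with the others. The post top is at (288,179), the same place as after the click, and the bystanders haven't moved.

```bash
python3 -c "
from rig import env;print(env.close_job())"
```

```text
the job is handed in; nothing more can be done
None
```

I handed the job in at about 20 s. The tray was clicked home against its stop at about 12 N, the larger amber jar stood upright and fully down in the empty pocket, and the mug, can and mill were not touched.

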